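# Hang the pattern frame on the side-opening hook

## Robot

A 7-joint arm with a two-finger parallel gripper is mounted at the origin on the work surface. World frame = base frame: x ahead of the robot, y to its left, z up, the work surface at z = 0. Lengths are in m, angles in rad, forces in N, time in s.
With the tool pointing down it reaches from about 0.425 to 0.875 m from the base axis. Payload 4.7 kg.
Tool frame: the origin (TCP) lies midway between the tips of the shut fingers; the grasp point (between the pads) lies 19 mm behind it; y points along the fingers, z is the direction in which the jaws open and shut, and the axes are right-handed (so a half turn about y gives the same grasp; the last joint's range is limited). The gripper opens to 87 mm and grips with 3 to 60 N. Pads are 19 mm wide; open, the fingers measure 117 mm over their backs; the gripper's body (75 mm by 190 mm) begins 51 mm behind the grasp point.
Start: joints at [-1.154, 0.321, -0.07, 1.45, 0.023, 1.371, -0.057], TCP at [0.255, 0.598, 0.223] pointing down, gripper open.
Joint ranges: [-2.86, 2.86], [-0.3, 2.09], [-1.38, 1.24], [0.06, 2.45], [-1.56, 4.7], [0.09, 2.05], [-2.69, 2.69]. Speed limits (rad/s): [2.57, 2.57, 3.14, 3.14, 3.14, 3.14, 3.14].

## Interface

Orientations are given as a rotation vector (axis times angle).
In Python, from bench import ctrl gives the robot as it stands.
- The arm moves only by the tool play_rows, never from a script. Its arguments are lists of equal length, an entry for each row: "translation": the shift along the tool's x, y, z in mm, a list of three; "turn": the turn, a rotation vector about the tool's x, y, z in rad, a list of three; "fingers": the opening, from -1 (shut) to 1 (fully open), so that 0 is half open. In form: {"translation": [[dx, dy, dz], ...], "turn": [[wx, wy, wz], ...], "fingers": [fingers, ...]}. A call has exactly 10 rows; each row shifts and turns the commanded pose from where the row before left it, along the tool's axes as they then stand; what a row does not reach is not made up. A row lasts 1/12 s, in which the tool goes at most 41.7 mm and 7.16 degrees, less where a joint would pass 70% of its speed; a pose out of reach is approached as far as the arm can. A call with a gripper value outside its range is refused whole. The fingers move at their own pace and stop on an object; "grip_force" is the grip in N (left out, the last holds). Time passes only in rows, so rows that do not move let the fingers close, or fill a call up. It gives the time, the measured TCP pose, the force and the opening at its end, in the units of the state.
- ctrl.get_state(): the state, without advancing time (a new reading comes with each control period).
- ctrl.get_image(name): name is "scene" or "side" or "wrist"; returns the picture (384x512x3 uint8, blue, green, red); there is no depth.
- ctrl.camera_info(name): a dict with "camera_matrix" (3x3 intrinsics, pixels), "k1" (the pictures are not rectified: a ray, as slopes to the right and down, at radius r is drawn at 1 + k1 r^2 times it, then the intrinsics apply), "R" (3x3) and "t" (3): a world point X has camera coordinates R X + t. Camera axes: x right, y down, z forward; pixel columns grow to the right and rows downward; lengths in m; the calibration is good to about 2 mm. A picture is of the moment at which its call begins: read the wrist's pose just before it. camera_info takes no time and is no camera call; for the wrist camera it gives the pose at the moment of the call.
- ctrl.close_job(): hands the job in, once; it reports no verdict.
The state is a dict: "time": time; "joint_positions": joint angles; "qd": joint speeds; "joint_torque": joint torques, N m; "position": TCP position; "tool_rot": TCP orientation; "ft_force": force on the tool from outside, world axes, zero at the start; "torque": the same for the moment, N m; "grip_width": opening from 0.0 (shut) to 1.0 (fully open).
Only numpy, scipy, OpenCV 4.12 (cv2) and the standard library are available. Lean on these libraries where they do the work, as an engineer would, in place of code of your own. Each camera call takes 0.05 s, during which the arm holds its last target.

## Task

Lift the red pattern frame out of its wooden rack and hang it by its steel rod on the yellow side-opening hook: sideways in through the mouth, gently up to the back, then down into the throat, left hanging upright. How far out and how high the hook is set was not measured, so go by feel, keep every push on it below 18 N, and neither drop the frame nor bump the stand. Leave the other things on the bench alone.

Things in the scene. Friction and masses are not known exactly. Their poses are not given: they have to be found in the camera images.
- frame: Loose red rigid window frame for marking leather, 0.2 to 0.35 kg, 150 mm wide (its x), 10 mm thick (its y), 118 mm high (its z, up); alike front and back, left and right. Origin: centre of its underside. Bottom bar 14 mm high, side bars 12 mm wide, open window inside. On top two grip blocks joined by a bare steel rod. Starts standing upright in the rack's slot.
- rod (a point): Middle, on the axis, of the frame's bare round steel rod: 10 mm in diameter, 50 mm long between the grip blocks, along the frame's x, 105 mm above the frame's underside. The frame hangs by it, the hook passing through the window.
- grip_a (a point): Centre of the grip block on the frame's +x side: 50 mm wide (x), 10 mm thick (y), 26 mm high, 50 mm from the rod's middle, at the rod's height. Pinch it from above across the 10 mm.
- grip_b (a point): Centre of the like grip block on the frame's -x side. Either block will do.
- rack: Fixed wooden rack, 190 (its x) x 62 x 40 mm high, with one slot along x, 14 mm wide and 28 mm deep, its floor 12 mm above the bench; the frame stands in it. Origin: centre of its underside.
- stand: Fixed hook stand. Origin: centre of the underside of its dark base plate, 150 (its x) x 210 (its y) x 16 mm high. A clamp on its post holds a 12 mm thick arm along +y, about 210 mm up, that ends in the yellow hook, a 14 mm wide bar (along x) at x = 0, whose mouth opens to the stand's +y. The frame goes in along -y, its width along the stand's x. More than 18 N on the hook spoils its setting.
- post_top (a point): Top of the stand's steel post, 20 mm in diameter, 239 mm above the bench, 75 mm to the stand's -y. The black clamp on it is 36 mm wide.
- throat (a point): Nominal rod axis when it hangs in the middle of the throat: 45 mm to the stand's +y, 195 mm above the bench, 5 mm over the hook's floor, 6.5 mm from back wall (-y side) and lip (+y side). Fixed to the stand: the hook's real place is up to 20 mm off along the stand's y and up to 5 mm off in height, measured nowhere, still during the job. Rigid; feel for it. Axes as the stand's.
- mouth (a point): Nominal middle of the hook's mouth, off by the same as the throat: 32 mm above the hook's floor, over the outer (+y) face of the lip. The lip is 12 mm thick, flat on top, 18 mm above the floor; the flat roof has its underside 46 and its top 54 mm above the floor and juts 4 mm beyond the lip; so the mouth is 28 mm high. The back wall runs from floor to roof.
- dye_jar: Bystander: amber jar with black cap, 48 mm in diameter, 62 mm high. Origin: centre of its underside.
- cream_tin: Bystander: grey metal tin, 56 mm in diameter, 45 mm high. Origin: centre of its underside.
- slab: Bystander: black rubber pounding slab, 120 x 90 x 25 mm. Origin: centre of its underside.
- mallet: Bystander: mallet with a white head (52 x 85 x 52 mm) and a 150 mm wooden handle along its -x. Origin: under the joint of handle and head.
Not all that is in view belongs to the job. What is meant by the frame is not green, pink or purple, and is the smaller of those in its own colour.

How it is judged:
On the way, in this order (a step that is already met when the one before it is completed fails the run):
1. the frame is held clear above the rack (height (world z) of frame above 0.045 m and contact force between frame and the fingers above 1 N and contact force between frame and rack below 0.1 N), for 0.1 s.
2. the rod is inside the hook's mouth, above the throat, with the frame held (x of rod in the frame of throat between -0.019 and 0.019 m and y of rod in the frame of throat between -0.025 and 0.035 m and z of rod in the frame of throat between 0.009 and 0.045 m and contact force between frame and the fingers above 1 N), for 0.1 s.
At the end, for the whole second after the job is handed in: The frame hangs at rest on the hook, released: rod down in the throat (within 25 mm of site throat along the stand's y, 19 mm along x, 8 mm in height: all settings, but not on the lip), upright within 0.12 rad, its width along the stand's x within 0.35 rad (x of rod in the frame of throat between -0.019 and 0.019 m and y of rod in the frame of throat between -0.025 and 0.025 m and z of rod in the frame of throat between -0.008 and 0.008 m and angle between frame's own z axis and vertical below 0.12 rad and angle between the x axis of frame and the x axis of stand, either way round below 0.35 rad and contact force between frame and stand above 1 N and linear speed of frame below 0.03 m/s and angular speed of frame below 0.3 rad/s); the robot touches nothing.
It fails at once if the frame presses or strikes the stand with more than 18 N (contact force between frame and stand above 18 N).
It fails at once if the gripper or arm strikes the stand with more than 18 N (contact force between any of the fingers, the arm and stand above 18 N).
It fails at once if the frame falls (moves faster than 0.35 m/s while not held) (linear speed of frame above 0.35 m/s and contact force between frame and the fingers below 0.1 N).
It fails at once if a bystander is pushed more than 30 mm or tipped (distance of any of dye_jar, cream_tin, slab, mallet from where it was at the start of the episode above 0.03 m or angle between any of dye_jar, cream_tin, slab, mallet's own z axis and vertical above 0.5 rad).
It also fails if it takes over 46 s, if anything falls off the work surface, if the arm or the gripper's body presses on something with over 40 N, if the wrist force passes 120 N, or if a joint passes its speed limit or range.

## Working session

There is one attempt and no reset: what is moved stays moved. The work goes in short steps, Python scripts to look and compute and a tool call to move; the robot and the scene stay as the last step left them, time stands still between calls to the robot, and variables do not carry over. Pictures are saved under pics/ and viewed, and the job is handed in when it is done.

Besides the shell and the picture viewer there is one more tool, called after ">>>" by a JSON object that holds its "name" and its "arguments", one argument or row to a line. play_rows: Moves the arm, as the interface text tells. Its arguments: {"type":"object","properties":{"translation":{"type":"array"},"turn":{"type":"array"},"fingers":{"type":"array"},"grip_force":{"type":"number"}},"required":["translation","turn","fingers"]}

```bash
ls; mkdir -p pics
python3 - <<'E'
from bench import ctrl
import cv2,json
s=ctrl.get_state();print(s)
for n in ("scene","side","wrist"):
    print(n,ctrl.camera_info(n))
    cv2.imwrite(f"pics/{n}0.png",ctrl.get_image(n))
E
```

```text
pics
{'time': 0.0, 'joint_positions': array([-1.1538836 ,  0.32181805, -0.07010653,  1.45168826,  0.0225905 ,
        1.37077577, -0.05690048]), 'qd': array([-5.96322295e-04, -2.86010134e-04, -5.72132229e-06,  1.07982601e-03,
        7.13170592e-04, -4.76348903e-04, -2.62513638e-04]), 'joint_torque': array([-1.39634226e-04, -4.91296327e+01, -4.04075654e-01, -3.12525487e+01,
       -6.38505793e-02,  4.38332255e-02,  1.84499399e-04]), 'position': array([0.25461803, 0.59745309, 0.22145823]), 'tool_rot': array([-1.54949149,  0.31626112, -0.31578732]), 'ft_force': array([ 0.17462916, -0.06566306,  0.06876007]), 'torque': array([ 0.0165386 , -0.03608098, -0.01702846]), 'grip_width': 1.001495590777653}
scene {'camera_matrix': array([[399.86770632,   0.        , 260.689978  ],
       [  0.        , 399.86770632, 198.07655749],
       [  0.        ,   0.        ,   1.        ]]), 'k1': -0.08956527475559613, 'R': array([[-0.7991069 ,  0.60102612,  0.01399178],
       [ 0.37787091,  0.52023569, -0.76587754],
       [-0.46759143, -0.60673094, -0.64283421]]), 't': array([ 0.44098233, -0.1127934 ,  1.52771478])}
side {'camera_matrix': array([[402.06539691,   0.        , 255.35599191],
       [  0.        , 402.06539691, 191.50721729],
       [  0.        ,   0.        ,   1.        ]]), 'k1': -0.05906687293155359, 'R': array([[ 0.91895388, -0.39397838, -0.01745843],
       [-0.30726727, -0.68754554, -0.65792701],
       [ 0.24720555,  0.60996899, -0.75287931]]), 't': array([-0.51065878,  0.30408165,  1.13883957])}
wrist {'camera_matrix': array([[331.52696609,   0.        , 257.70447069],
       [  0.        , 331.52696609, 195.88082131],
       [  0.        ,   0.        ,   1.        ]]), 'k1': 0.020278834925332317, 'R': array([[ 0.39095736,  0.92040533, -0.00252393],
       [ 0.89345426, -0.37884782,  0.24127539],
       [ 0.22111497, -0.09658341, -0.97045341]]), 't': array([-0.64862814, -0.02974201,  0.38987479])}
```

View pics/scene0.png

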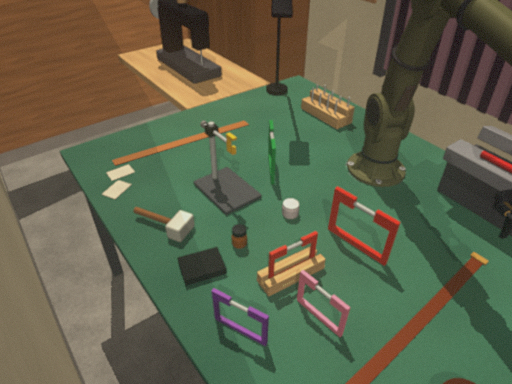

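View pics/side0.png

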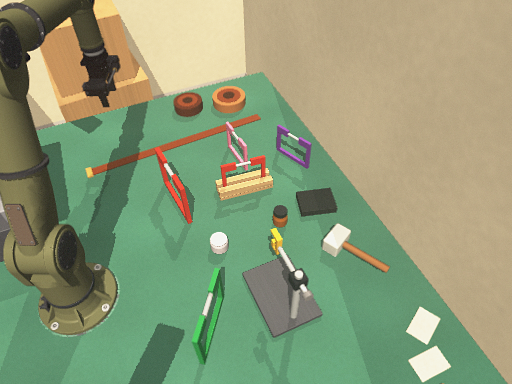

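View pics/wrist0.png

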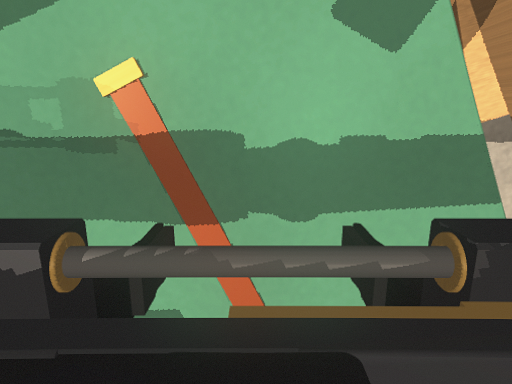

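The red frame in the rack is at about (293,255) in scene and (243,172) in side. The stand's base is near (227,190) and (282,295), with the yellow hook at (231,143) and (277,240). Next I'll enlarge these.

```bash
cat > h.py <<'E'
import numpy as np,cv2
from bench import ctrl
from scipy.spatial.transform import Rotation as Ro
from scipy.optimize import least_squares
def crop(src,dst,x0,y0,w,h,s):
    im=cv2.imread(src)[y0:y0+h,x0:x0+w]
    im=cv2.resize(im,None,fx=s,fy=s,interpolation=cv2.INTER_CUBIC)
    for x in range((x0+9)//10*10,x0+w,10):
        cv2.line(im,((x-x0)*s,0),((x-x0)*s,6 if x%50 else 14),(255,255,255),1)
        if x%20==0: cv2.putText(im,str(x),((x-x0)*s,24),0,.4,(255,255,255),1)
    for y in range((y0+9)//10*10,y0+h,10):
        cv2.line(im,(0,(y-y0)*s),(6,(y-y0)*s),(255,255,255),1)
        if y%20==0: cv2.putText(im,str(y),(8,(y-y0)*s+4),0,.4,(255,255,255),1)
    cv2.imwrite(dst,im)
def proj(ci,X):
    c=np.atleast_2d(X)@ci["R"].T+ci["t"]; p=c[:,:2]/c[:,2:]
    r2=(p**2).sum(1,keepdims=True); p=p*(1+ci["k1"]*r2)
    K=ci["camera_matrix"]; return p@np.diag([K[0,0],K[1,1]])+K[:2,2]
def ray(ci,uv):
    K=ci["camera_matrix"];d=(np.array(uv,float)-K[:2,2])/[K[0,0],K[1,1]];p=d.copy()
    for _ in range(30): p=d/(1+ci["k1"]*(p@p))
    v=ci["R"].T@np.r_[p,1]; return -ci["R"].T@ci["t"], v/np.linalg.norm(v)
def onz(ci,uv,z):
    o,v=ray(ci,uv); return o+v*(z-o[2])/v[2]
E
python3 - <<'E'
from h import *
crop("pics/scene0.png","pics/s_a.png",240,215,100,85,8)
crop("pics/side0.png","pics/d_a.png",205,145,80,65,9)
crop("pics/scene0.png","pics/s_b.png",185,110,85,105,5)
crop("pics/side0.png","pics/d_b.png",235,220,95,120,5)
E
```

```text
(no output)
```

View pics/s_a.png

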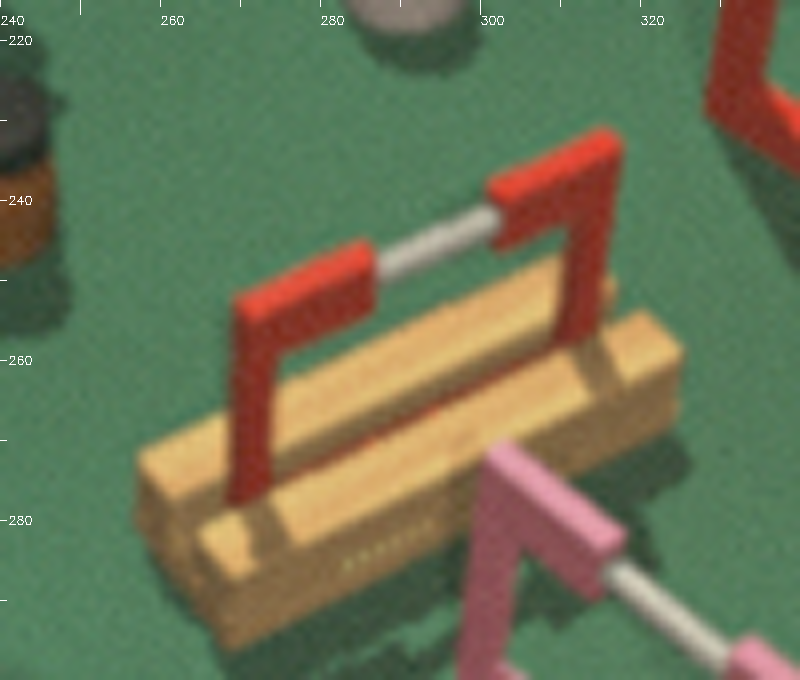

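View pics/d_a.png

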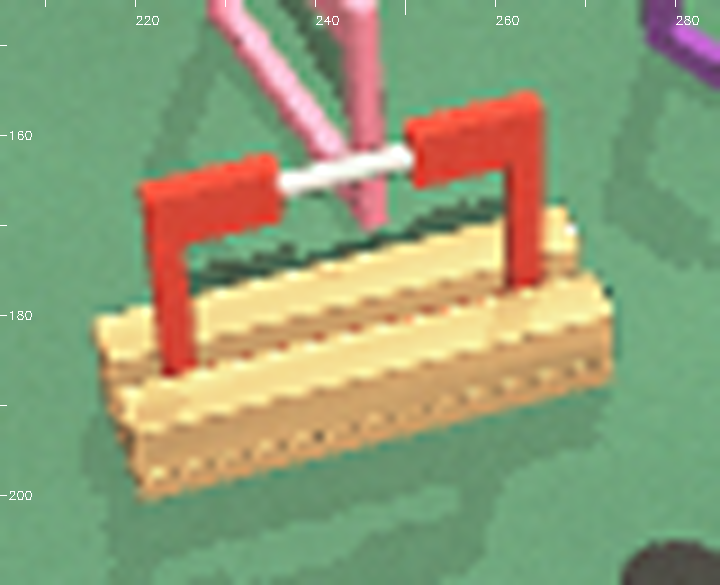

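View pics/s_b.png

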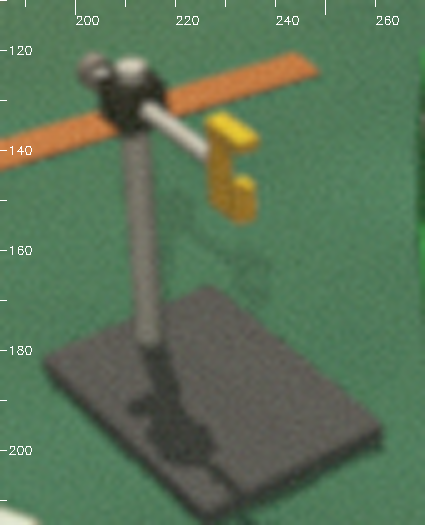

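View pics/d_b.png

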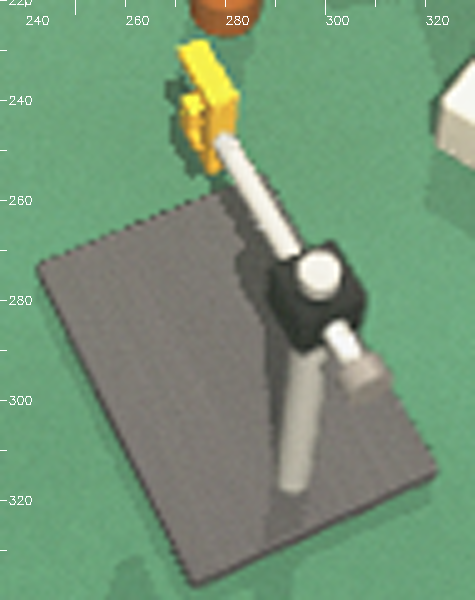

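```bash
cat > fit.py <<'E'
from h import *
S=ctrl.camera_info("scene");D=ctrl.camera_info("side")
def fit(obj,x0,extra=None):
    def res(p):
        R=Ro.from_euler('z',p[2]).as_matrix();r=[]
        for ci,X,uv in obj:
            X=np.array(X(p) if callable(X) else X,float)
            r.append(proj(ci,R@X+[p[0],p[1],0])[0]-uv)
        return np.ravel(r)
    f=least_squares(res,x0,loss='soft_l1')
    print(np.round(f.x,4),"\n",np.round(res(f.x).reshape(-1,2),1).tolist()); return f.x
# which way is what: initial guess by raw rays
for ci,uv,z in [(S,(287.25,248.1),.117),(S,(301.9,241.9),.117),(D,(236.2,165.2),.117),(D,(250.7,162.2),.117)]: print(onz(ci,uv,z))
for ci,L in [(S,[(193.6,181.6),(226.6,167.4),(261.4,196),(226.4,213.4)]),(D,[(242.6,273.6),(279,258),(322.4,314),(274.4,336.6)])]:
    for uv in L: print(onz(ci,uv,.016))
print(onz(S,(211.2,123.2),.239),onz(D,(299,274),.239))
for ci,L in [(S,[(257.1,272.5),(269.8,287.1),(325.4,258.75),(321,254)]),(D,[(215.6,180.6),(220.3,192.8),(273,180),(267.8,168)])]:
    for uv in L: print('rack',onz(ci,uv,.04))
E
python3 fit.py
```

```text
[0.61373748 0.19547711 0.117     ]
[0.56778213 0.20142348 0.117     ]
[0.57486742 0.19848956 0.117     ]
[0.62350756 0.19185365 0.117     ]
[ 0.61281499 -0.31781689  0.016     ]
[ 0.46989129 -0.32131293  0.016     ]
[ 0.46537207 -0.11130336  0.016     ]
[ 0.61058041 -0.1074999   0.016     ]
[ 0.46170759 -0.12595569  0.016     ]
[ 0.58084952 -0.12097181  0.016     ]
[ 0.61245304 -0.32796478  0.016     ]
[ 0.4676233  -0.33214725  0.016     ]
[ 0.53837327 -0.29234053  0.239     ] [ 0.53948017 -0.2997801   0.239     ]
rack [0.68798941 0.16388752 0.04      ]
rack [0.6903747  0.22300481 0.04      ]
rack [0.50371553 0.23847148 0.04      ]
rack [0.50134744 0.2179331  0.04      ]
rack [0.50759968 0.23144694 0.04      ]
rack [0.50345434 0.17273575 0.04      ]
rack [0.68790859 0.15370836 0.04      ]
rack [0.69538866 0.21321179 0.04      ]
```

```bash
cat > fit2.py <<'E'
from h import *
import sys
S=ctrl.camera_info("scene");D=ctrl.camera_info("side")
def fit(obj,x0):
    def res(p):
        R=Ro.from_euler('z',p[2]).as_matrix();r=[]
        for ci,X,uv in obj:
            X=np.array(X(p) if callable(X) else X,float)
            r.append(proj(ci,R@X+[p[0],p[1],0])[0]-(np.array(uv)-.45))
        return np.ravel(r)
    f=least_squares(res,x0)
    print(np.round(f.x,4),"\n",np.round(res(f.x).reshape(-1,2),1).tolist()); return f.x
t=.04
rs=[(S,(.095,-.031,t),(257.1,272.5)),(S,(.095,.031,t),(269.8,287.1)),(S,(-.095,.031,t),(325.4,258.75)),(S,(.095,.031,0),(269,296.25)),(S,(-.095,.031,0),(325,267.3))]
rd=[(D,(-.095,.031,t),(215.6,180.6)),(D,(-.095,-.031,t),(220.3,192.8)),(D,(.095,-.031,t),(273,180)),(D,(.095,.031,t),(267.8,168)),(D,(-.095,-.031,0),(221.1,200.2)),(D,(.095,-.031,0),(272.8,187.4))]
for o in (rs,rd,rs+rd): fit(o,[.6,.19,0])
fs=[(S,(.025,0,.117),(287.25,248.1)),(S,(-.025,0,.117),(301.9,241.9))]
fd=[(D,(-.025,0,.117),(236.2,165.2)),(D,(.025,0,.117),(250.7,162.2)),(D,(-.075,-.005,.13),(220.8,165.9)),(D,(.075,-.005,.13),(265.2,155.3))]
for o in (fs,fd,fs+fd): fit(o,[.6,.19,0])
# stand
ss=[(S,(.075,-.105,.016),(193.6,181.6)),(S,(-.075,-.105,.016),(226.6,167.4)),(S,(-.075,.105,.016),(261.4,196)),(S,(.075,.105,.016),(226.4,213.4)),(S,(0,-.075,.239),(211.2,123.2))]
sd=[(D,(-.075,.105,.016),(242.6,273.6)),(D,(.075,-.105,.016),(322.4,314)),(D,(-.075,-.105,.016),(274.4,336.6)),(D,(0,-.075,.239),(299,274))]
for o in (ss,sd,ss+sd): fit(o,[.54,-.2,0])
f=lambda x,y,z:(lambda p:(x,.045+p[3]+y,.19+p[4]+z))
hs=[(S,f(-.007,.0225,.054),(185+259/5,110+135/5)),(S,f(.007,.0225,.054),(185+240/5,110+144/5)),(S,f(.007,.0185,.018),(185+238/5,110+181/5)),(S,f(-.007,.0185,.018),(185+255/5,110+179/5))]
hd=[(D,f(-.007,.0225,.054),(235+178/5,220+48/5)),(D,f(.007,.0225,.054),(235+205/5,220+40/5)),(D,f(-.007,.0185,.018),(235+181/5,220+98/5))]
for o in (ss+hs,sd+hd,ss+hs+sd+hd): fit(o,[.54,-.2,0,0,0])
E
python3 fit2.py
```

```text
[ 0.5941  0.1983 -0.0776] 
 [[0.1, -0.7], [-0.1, 0.3], [0.5, -0.3], [0.3, 0.3], [-0.8, 0.4]]
[ 0.5982  0.1965 -0.0976] 
 [[-0.3, -0.5], [-0.6, 0.3], [0.6, -0.2], [-0.0, -0.5], [-0.4, 0.6], [0.6, 0.2]]
[ 0.596   0.1978 -0.0807] 
 [[-0.6, -0.6], [-0.9, 0.5], [-0.1, 0.0], [-0.5, 0.5], [-1.4, 0.7], [-1.1, -0.2], [-1.1, 0.5], [-0.2, -0.7], [-1.0, -0.8], [-0.8, 0.8], [-0.1, -0.3]]
[ 0.5906  0.1965 -0.1024] 
 [[-0.4, 0.4], [0.4, -0.4]]
[ 0.599   0.2009 -0.0977] 
 [[-0.3, -0.5], [-0.2, -0.9], [0.4, 0.5], [0.1, 0.8]]
[ 0.5959  0.199  -0.0978] 
 [[-1.3, 1.9], [-0.4, 1.0], [-1.0, 0.2], [-0.9, -0.2], [-0.3, 1.2], [-0.5, 1.4]]
[ 0.5388 -0.2181  0.022 ] 
 [[-0.8, 0.3], [0.8, -0.3], [0.8, -0.5], [-0.4, -0.1], [-0.2, 0.5]]
[ 0.5374 -0.224   0.0252] 
 [[-0.8, -0.7], [1.1, -0.2], [-0.6, 0.4], [0.2, 0.2]]
[ 0.5374 -0.2225  0.0252] 
 [[-1.2, -0.4], [0.3, -1.0], [0.3, -1.4], [-0.7, -1.0], [-0.6, -0.1], [-1.0, -1.1], [0.9, -0.7], [-0.9, -0.1], [-0.1, -0.3]]
[ 0.5387 -0.2181  0.0222 -0.0074  0.0092] 
 [[-0.8, 0.3], [0.8, -0.3], [0.8, -0.5], [-0.4, -0.1], [-0.2, 0.5], [-0.1, -0.5], [-0.1, -0.8], [-0.1, 1.2], [0.2, 0.2]]
[ 0.5374 -0.224   0.0251 -0.0091  0.0036] 
 [[-0.8, -0.7], [1.1, -0.2], [-0.6, 0.4], [0.2, 0.2], [0.1, 0.3], [-0.2, -0.1], [0.1, -0.1]]
[ 0.5368 -0.2226  0.029  -0.01    0.0043] 
 [[-1.1, -0.4], [0.3, -1.1], [0.5, -1.5], [-0.4, -1.1], [-0.5, -0.1], [-0.8, -0.3], [-0.7, -0.7], [-0.7, 1.4], [-0.4, 0.3], [-1.3, -0.9], [0.7, -0.7], [-0.9, 0.0], [-0.2, -0.3], [-0.3, 0.1], [-0.6, -0.4], [-0.3, -0.3]]
```

```bash
cat >> h.py <<'E'
def Rt(yaw,sgn=1):
    z=sgn*np.array([-np.sin(yaw),np.cos(yaw),0]);y=np.array([0,0,-1.]);return np.c_[np.cross(y,z),y,z]
def delta(yaw,p=None,sgn=1):
    s=ctrl.get_state();Rc=Ro.from_rotvec(s["tool_rot"]).as_matrix();R=Rt(yaw,sgn)
    print("t",round(s["time"],2),"pos",np.round(s["position"],4),"turn",np.round(Ro.from_matrix(Rc.T@R).as_rotvec(),4),
     "tr mm",None if p is None else np.round(R.T@(np.array(p)-s["position"])*1000,1),"F",np.round(s["ft_force"],2),"T",np.round(s["torque"],3),"g",round(s["grip_width"],3))
E
python3 - <<'E'
from h import *
s=ctrl.get_state();print(Ro.from_rotvec(s["tool_rot"]).as_matrix().round(3))
D=ctrl.camera_info("side")
print(onz(D,(228,125),.118),onz(D,(247,162),.0))
for sg in (1,-1): delta(-.09,[.541,.204,.20],sg)
ci=ctrl.camera_info("wrist");R0=Ro.from_rotvec(s["tool_rot"]).as_matrix()
print((-ci["R"].T@ci["t"]-s["position"])@R0, (ci["R"]@R0).round(2))
E
```

```text
[[ 0.92  -0.     0.392]
 [-0.392 -0.001  0.92 ]
 [ 0.    -1.    -0.001]]
[0.62216014 0.40033788 0.118     ] [0.65440238 0.30880451 0.        ]
t 0.15 pos [0.2547 0.5976 0.2217] turn [ 1.400e-03 -3.128e-01 -1.000e-04] tr mm [ 320.5   21.7 -366.3] F [-0.12  0.63 -0.02] T [ 0.01  -0.028 -0.003] g 0.997
t 0.15 pos [0.2547 0.5976 0.2217] turn [1.0000e-04 2.8288e+00 2.1000e-03] tr mm [-320.5   21.7  366.3] F [-0.12  0.63 -0.02] T [ 0.01  -0.028 -0.003] g 0.997
[-0.06598354 -0.16233039 -0.00026766] [[-0.    0.    1.  ]
 [ 0.97 -0.24  0.  ]
 [ 0.24  0.97 -0.  ]]
```

>>> {"name": "play_rows", "arguments": {
  "translation": [
    [0,0,0],
    [0,0,0],
    [0,0,0],
    [20,0,-24],
    [24,0,-28],
    [26,0,-30],
    [26,0,-30],
    [26,0,-30],
    [26,0,-30],
    [26,0,-30]
  ],
  "turn": [
    [0,-0.105,0],
    [0,-0.105,0],
    [0,-0.103,0],
    [0,0,0],
    [0,0,0],
    [0,0,0],
    [0,0,0],
    [0,0,0],
    [0,0,0],
    [0,0,0]
  ],
  "fingers": [0,0,0,0,0,0,0,0,0,0],
  "grip_force": 50
}}

```text
time: 0.98
position: [0.4107, 0.3793, 0.2224]
tool_rot: [-1.57, 0.07, -0.07]
ft_force: [0.5, 0.1, 0.1]
grip_width: 0.506
```

Run:
```python
from h import *
delta(-.09,[.541,.204,.22])
ci=ctrl.camera_info("wrist");s=ctrl.get_state()
# where block top would be seen for tcp offset dx
for dx in (0,.05,.1,.15):
    X=s["position"]+np.array([-dx,0,-.22+.13]); print(dx,proj(ci,X),proj(ci,X+[.1,0,0]))
```

```text
t 0.98 pos [0.4107 0.3793 0.2224] turn [-0.      0.0003 -0.    ] tr mm [ 145.5    2.4 -162.9] F [0.45 0.09 0.08] T [ 0.061 -0.024  0.036] g 0.506
0 [[257.99411311 200.09413401]] [[268.29695432 312.57226827]]
0.05 [[252.10907308 135.84821219]] [[263.36230403 258.69911338]]
0.1 [[245.59730947  64.76232431]] [[257.99411311 200.09413401]]
0.15 [[238.31100321 -14.77663664]] [[252.10907308 135.84821219]]
```

>>> {"name": "play_rows", "arguments": {
  "translation": [
    [28,0,-20],
    [28,0,-20],
    [28,0,-20],
    [28,0,-20],
    [28,0,-20],
    [28,0,-20],
    [28,0,-20],
    [28,0,-20],
    [0,0,0],
    [0,0,0]
  ],
  "turn": [
    [0,0,0],
    [0,0,0],
    [0,0,0],
    [0,0,0],
    [0,0,0],
    [0,0,0],
    [0,0,0],
    [0,0,0],
    [0,0,0],
    [0,0,0]
  ],
  "fingers": [0,0,0,0,0,0,0,0,0,0]
}}

```text
time: 1.82
position: [0.62, 0.1987, 0.2217]
tool_rot: [-1.571, 0.075, -0.074]
ft_force: [-0.2, 0.3, 0.3]
grip_width: 0.497
```

Run:
```python
from h import *
import json
s=ctrl.get_state();ci=ctrl.camera_info("wrist");im=ctrl.get_image("wrist");cv2.imwrite("pics/w1.png",im)
np.savez("w1.npz",**{k:np.array(v) for k,v in ci.items()})
print(s["position"],s["qd"].round(3))
R=Ro.from_euler('z',-.09).as_matrix()
for X in [(-.075,-.005,.13),(-.075,.005,.13),(-.025,.005,.13),(-.025,-.005,.13),(0,0,.122)]: print(X,proj(ci,R@X+[.596,.199,0]).round(1))
crop("pics/w1.png","pics/w1c.png",150,0,210,230,3)
```

```text
[0.61998495 0.19867485 0.22171753] [-0.039 -0.022 -0.054  0.019 -0.022  0.006 -0.007]
(-0.075, -0.005, 0.13) [[248.2  66.2]]
(-0.075, 0.005, 0.13) [[262.1  66.1]]
(-0.025, 0.005, 0.13) [[262.2 136.9]]
(-0.025, -0.005, 0.13) [[248.9 136.9]]
(0, 0, 0.122) [[255.8 168. ]]
```

View pics/w1c.png

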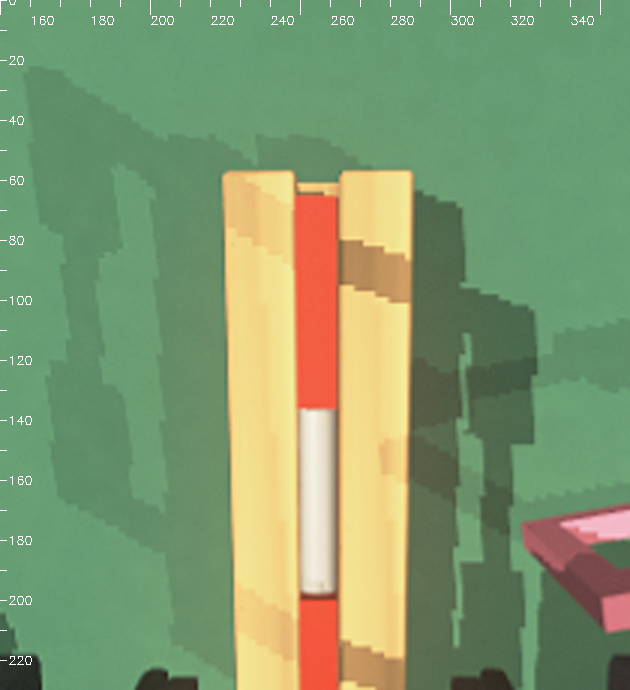

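>>> {"name": "play_rows", "arguments": {
  "translation": [
    [-20,0,-0.5],
    [-20,0,-0.5],
    [-20,0,-0.5],
    [-19.5,0,0],
    [0,24,0],
    [0,26,0],
    [0,26,0],
    [0,26,0],
    [0,18.5,0],
    [0,0,0]
  ],
  "turn": [
    [0,0,0],
    [0,0,0],
    [0,0,0],
    [0,0,0],
    [0,0,0],
    [0,0,0],
    [0,0,0],
    [0,0,0],
    [0,0,0],
    [0,0,0]
  ],
  "fingers": [0,0,0,0,0,0,0,0,0,0]
}}

```text
time: 2.7
position: [0.535, 0.208, 0.0977]
tool_rot: [-1.573, 0.074, -0.062]
ft_force: [-0.7, 0.3, -0.9]
grip_width: 0.5
```

>>> {"name": "play_rows", "arguments": {
  "translation": [
    [0,0,0],
    [0,0,0],
    [0,0,0],
    [0,0,0],
    [0,0,0],
    [0,0,0],
    [0,0,0],
    [0,0,0],
    [0,0,0],
    [0,0,0]
  ],
  "turn": [
    [0,0,0],
    [0,0,0],
    [0,0,0],
    [0,0,0],
    [0,0,0],
    [0,0,0],
    [0,0,0],
    [0,0,0],
    [0,0,0],
    [0,0,0]
  ],
  "fingers": [-1,-1,-1,-1,-1,-1,-1,-1,-1,-1],
  "grip_force": 50
}}

```text
time: 3.53
position: [0.5398, 0.207, 0.1028]
tool_rot: [-1.57, 0.07, -0.071]
ft_force: [-1.3, -2.1, 4.9]
grip_width: 0.111
```

Run:
```python
from h import *
delta(-.09,[.5407,.204,.101])
```

```text
t 3.53 pos [0.5398 0.207  0.1028] turn [ 0.0001 -0.0003  0.0006] tr mm [ 1.1  1.8 -2.9] F [-1.26 -2.15  4.85] T [-0.588  0.333 -0.121] g 0.111
```

>>> {"name": "play_rows", "arguments": {
  "translation": [
    [0,-3,0],
    [0,-6,0],
    [0,-8,0],
    [0,-10,0],
    [0,-13,0],
    [0,-15,0],
    [0,-15,0],
    [0,-15,0],
    [0,-15,0],
    [0,-8,0]
  ],
  "turn": [
    [0,0,0],
    [0,0,0],
    [0,0,0],
    [0,0,0],
    [0,0,0],
    [0,0,0],
    [0,0,0],
    [0,0,0],
    [0,0,0],
    [0,0,0]
  ],
  "fingers": [-1,-1,-1,-1,-1,-1,-1,-1,-1,-1]
}}

```text
time: 4.37
position: [0.5403, 0.2082, 0.213]
tool_rot: [-1.567, 0.068, -0.073]
ft_force: [0.9, 0.4, -2.6]
grip_width: 0.112
```

>>> {"name": "play_rows", "arguments": {
  "translation": [
    [0,0,0],
    [0,0,0],
    [0,0,0],
    [0,0,0],
    [0,0,0],
    [0,0,0],
    [0,0,0],
    [0,0,0],
    [0,0,0],
    [0,0,0]
  ],
  "turn": [
    [0,0,0],
    [0,0,0],
    [0,0,0],
    [0,0,0],
    [0,0,0],
    [0,0,0],
    [0,0,0],
    [0,0,0],
    [0,0,0],
    [0,0,0]
  ],
  "fingers": [-1,-1,-1,-1,-1,-1,-1,-1,-1,-1]
}}

```text
time: 5.2
position: [0.5395, 0.2074, 0.2101]
tool_rot: [-1.57, 0.07, -0.071]
ft_force: [-0.3, -0.3, -2.2]
grip_width: 0.115
```

```bash
python3 - <<'E'
from h import *
delta(-.09,[.5407,.204,.101])
for n in ("scene","side"):cv2.imwrite(f"pics/{n}2.png",ctrl.get_image(n))
E
python3 - <<'E'
from h import *
crop("pics/scene2.png","pics/s2.png",230,170,130,130,5)
crop("pics/side2.png","pics/d2.png",190,90,110,110,6)
E
```

```text
t 5.2 pos [0.5395 0.2074 0.2101] turn [-0.      0.0002  0.0001] tr mm [  1.5 109.1  -3.2] F [-0.25 -0.26 -2.21] T [ 0.069  0.142 -0.032] g 0.115
```

View pics/s2.png

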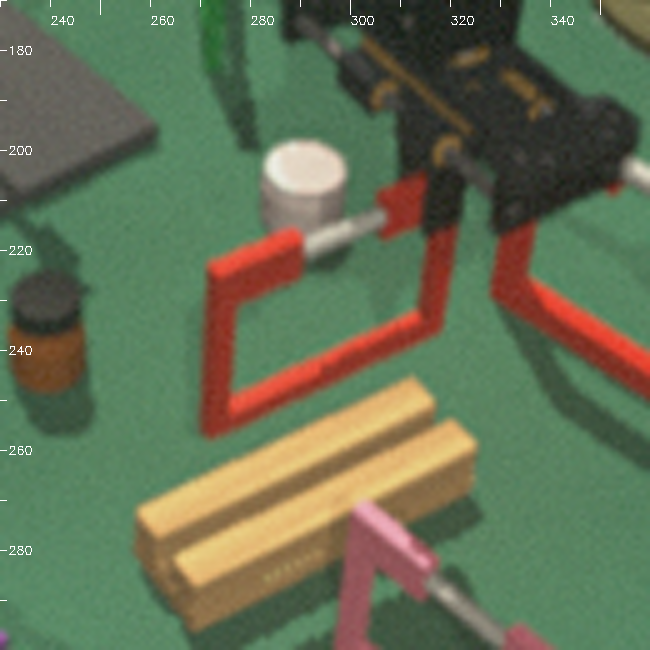

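View pics/d2.png

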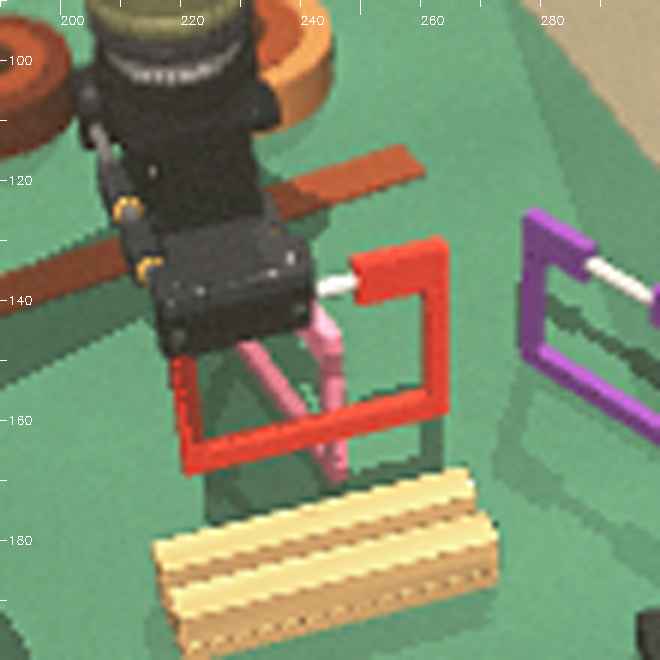

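Run:
```python
from h import *
S=ctrl.camera_info("scene");D=ctrl.camera_info("side")
s=lambda u,v:(230+u/5-.45,170+v/5-.45); d=lambda u,v:(190+u/6-.45,90+v/6-.45)
P=[(S,(.075,.005,0),s(207,435)),(S,(.075,.005,.118),s(210,272)),(S,(-.075,.005,0),s(441,331)),(S,(.025,0,.105),s(303,245)),(S,(-.025,0,.105),s(383,215)),
(D,(-.075,-.005,0),d(188,474)),(D,(.075,-.005,0),d(447,413)),(D,(.075,-.005,.118),d(447,240)),(D,(.025,0,.105),d(353,280))]
st=ctrl.get_state();Rc=Ro.from_rotvec(st["tool_rot"]).as_matrix()
def res(p,full=False):
    R=(Ro.from_euler('z',-.09)*Ro.from_rotvec(p[3:6])).as_matrix()
    r=[proj(ci,R@np.array(X)+p[:3])[0]-uv for ci,X,uv in P]
    return np.r_[np.ravel(r),p[3:6]*10]
f=least_squares(res,[.595,.2,.12,0,0,0]);p=f.x
print(p.round(4),res(p).round(1))
R=(Ro.from_euler('z',-.09)*Ro.from_rotvec(p[3:6])).as_matrix()
rod=R@[0,0,.105]+p[:3];print("rod",rod,"rel tool mm",Rc.T@(rod-st["position"])*1e3)
```

```text
[ 0.5954  0.1993  0.1219 -0.0242 -0.0036 -0.0196] [-0.5  0.1  1.2 -0.2 -0.1  0.  -1.3  0.7 -0.6 -0.1 -0.9 -0.3  0.1 -0.2
 -0.4  0.5 -0.5 -0.5 -0.2 -0.  -0.2]
rod [0.59526024 0.20189037 0.2268341 ] rel tool mm [ 56.07514886 -16.74601819  -0.46416774]
```

Run:
```python
from h import *
D=ctrl.camera_info("side");S=ctrl.camera_info("scene")
print([onz(D,u,0).round(3) for u in [(198,355),(217,335)]],[onz(S,u,0).round(3) for u in [(275,182)]], onz(D,(217,270),.2).round(3))
delta(.026,[.481,-.121,.210])
```

```text
[array([ 0.269, -0.292,  0.   ]), array([ 0.332, -0.262,  0.   ])] [array([ 0.366, -0.161,  0.   ])] [ 0.377 -0.192  0.2  ]
t 5.3 pos [0.5395 0.2074 0.2101] turn [-1.000e-04 -1.158e-01  1.000e-04] tr mm [-6.700e+01  1.000e-01 -3.268e+02] F [-0.    1.19 -2.66] T [ 0.031  0.108 -0.065] g 0.11
```

>>> {"name": "play_rows", "arguments": {
  "translation": [
    [0,0,0],
    [0,0,0],
    [0,0,0],
    [-2,0,-10],
    [-4,0,-20],
    [-5,0,-25],
    [-5,0,-25],
    [-5,0,-25],
    [-5,0,-25],
    [-5,0,-25]
  ],
  "turn": [
    [0,-0.03,0],
    [0,-0.05,0],
    [0,-0.036,0],
    [0,0,0],
    [0,0,0],
    [0,0,0],
    [0,0,0],
    [0,0,0],
    [0,0,0],
    [0,0,0]
  ],
  "fingers": [-1,-1,-1,-1,-1,-1,-1,-1,-1,-1]
}}

```text
time: 6.13
position: [0.5119, 0.0495, 0.2102]
tool_rot: [-1.571, -0.019, 0.019]
ft_force: [0.5, 0.1, -1.9]
grip_width: 0.111
```

>>> {"name": "play_rows", "arguments": {
  "translation": [
    [-5,0,-25],
    [-5,0,-25],
    [-5,0,-25],
    [-5,0,-25],
    [-5,0,-22],
    [-5,0,-18],
    [-5,0,-12],
    [-1,0,-8],
    [0,0,0],
    [0,0,0]
  ],
  "turn": [
    [0,0,0],
    [0,0,0],
    [0,0,0],
    [0,0,0],
    [0,0,0],
    [0,0,0],
    [0,0,0],
    [0,0,0],
    [0,0,0],
    [0,0,0]
  ],
  "fingers": [-1,-1,-1,-1,-1,-1,-1,-1,-1,-1]
}}

```text
time: 6.97
position: [0.4809, -0.1086, 0.2101]
tool_rot: [-1.57, -0.021, 0.02]
ft_force: [-0.4, 0.5, -2.5]
grip_width: 0.11
```

>>> {"name": "play_rows", "arguments": {
  "translation": [
    [0,0,0],
    [0,0,0],
    [0,0,0],
    [0,0,0],
    [0,0,0],
    [0,0,0],
    [0,0,0],
    [0,0,0],
    [0,0,0],
    [0,0,0]
  ],
  "turn": [
    [0,0,0],
    [0,0,0],
    [0,0,0],
    [0,0,0],
    [0,0,0],
    [0,0,0],
    [0,0,0],
    [0,0,0],
    [0,0,0],
    [0,0,0]
  ],
  "fingers": [-1,-1,-1,-1,-1,-1,-1,-1,-1,-1]
}}

```text
time: 7.8
position: [0.4807, -0.1093, 0.2101]
tool_rot: [-1.571, -0.021, 0.02]
ft_force: [0.1, 0.3, -1.8]
grip_width: 0.11
```

Run:
```python
from h import *
delta(.026,[.481,-.121,.210])
for n in ("scene","side","wrist"):cv2.imwrite(f"pics/{n}3.png",ctrl.get_image(n))
crop("pics/scene3.png","pics/s3.png",180,90,160,120,5)
crop("pics/side3.png","pics/d3.png",190,150,140,110,5)
```

```text
t 7.8 pos [ 0.4807 -0.1093  0.2101] turn [-0.0001  0.0002  0.0001] tr mm [ -0.    0.1 -11.7] F [ 0.09  0.3  -1.79] T [0.056 0.146 0.041] g 0.11
```

View pics/s3.png

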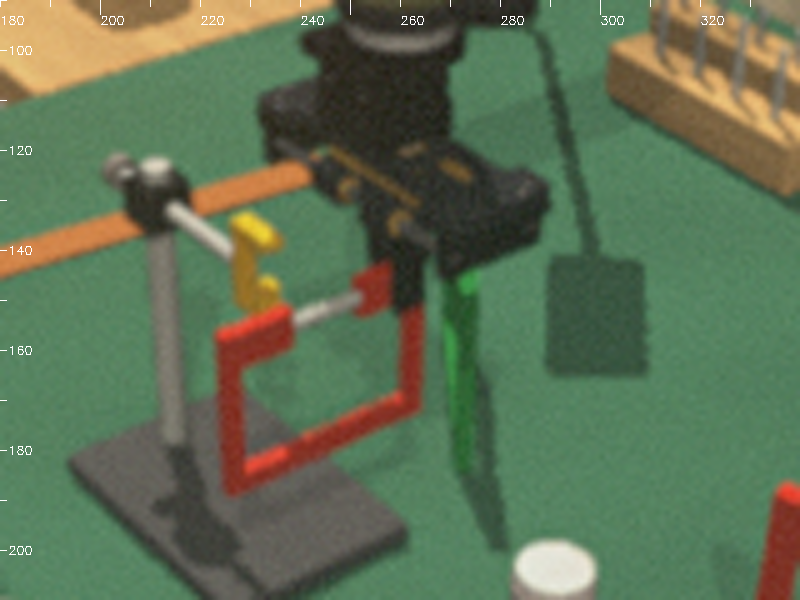

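View pics/d3.png

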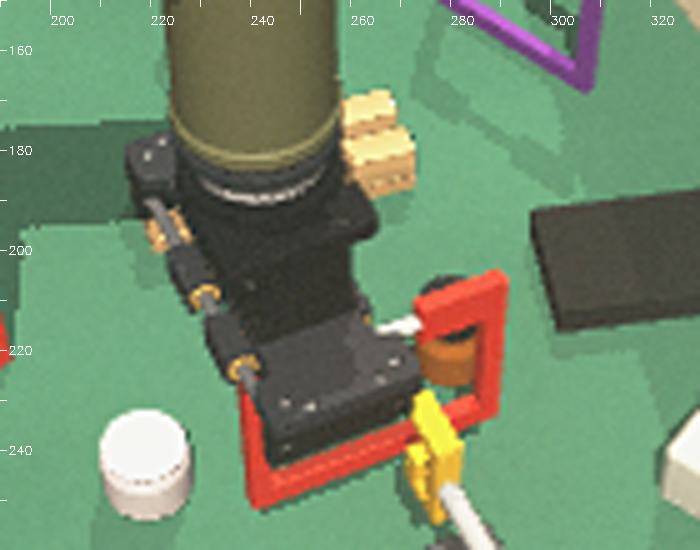

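View pics/wrist3.png

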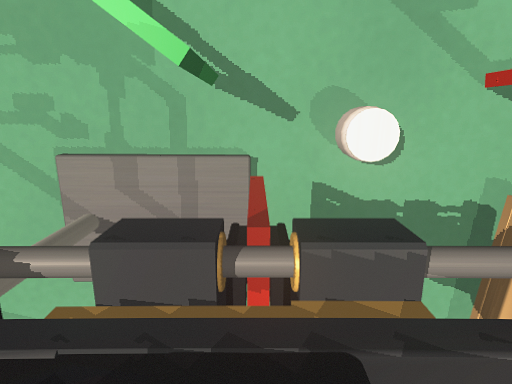

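Run:
```python
from h import *
S=ctrl.camera_info("scene");D=ctrl.camera_info("side")
def tri(a,b):
    f=lambda X:np.r_[proj(S,X)[0]-a,proj(D,X)[0]-b]
    r=least_squares(f,[.54,-.15,.22]);return r.x.round(4),f(r.x).round(1)
o=-.45
print("rod+.025",tri((180+296/5+o,90+321/5+o),(190+418/5+o,150+323/5+o)))
print("tip+",tri((185+240/5+o,110+144/5+o),(235+205/5+o,220+40/5+o)))
print("tip-",tri((185+259/5+o,110+135/5+o),(235+178/5+o,220+48/5+o)))
print("lip-",tri((185+255/5+o,110+179/5+o),(235+181/5+o,220+98/5+o)))
s=ctrl.get_state();R=Ro.from_rotvec(s["tool_rot"]).as_matrix();rod=s["position"]+R@np.array([81,-15.5,0])/1e3;print("pred rod+.025",rod,proj(S,rod),proj(D,rod))
# scene hook zoom
im=cv2.imread("pics/scene3.png");crop("pics/scene3.png","pics/s3h.png",215,125,70,50,10);crop("pics/side3.png","pics/d3h.png",260,205,50,60,10)
```

```text
rod+.025 (array([ 0.5601, -0.1092,  0.2263]), array([-1.3,  0.1, -1.1, -0.2]))
tip+ (array([ 0.5425, -0.1643,  0.2462]), array([-0.7,  0.1, -0.5, -0.1]))
tip- (array([ 0.5281, -0.1642,  0.2475]), array([-0.6,  0.1, -0.5, -0.1]))
lip- (array([ 0.5277, -0.1702,  0.2125]), array([-0.5,  0. , -0.4, -0. ]))
pred rod+.025 [ 0.56169639 -0.10715586  0.22556055] [[237.39943085 154.59493877]] [[272.24108178 213.39282279]]
```

View pics/s3h.png

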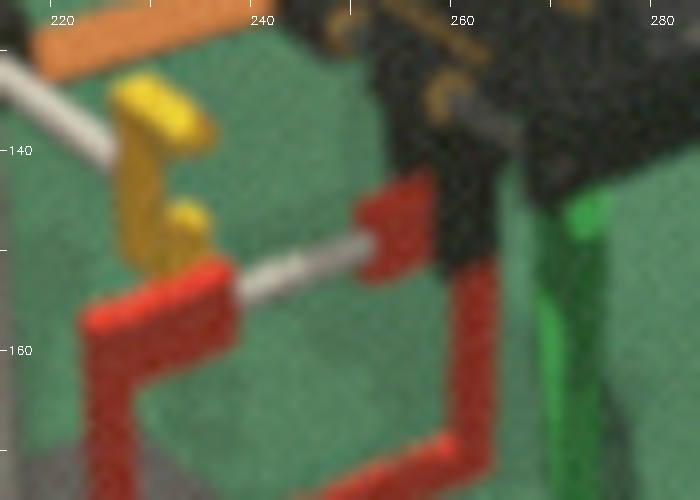

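View pics/d3h.png

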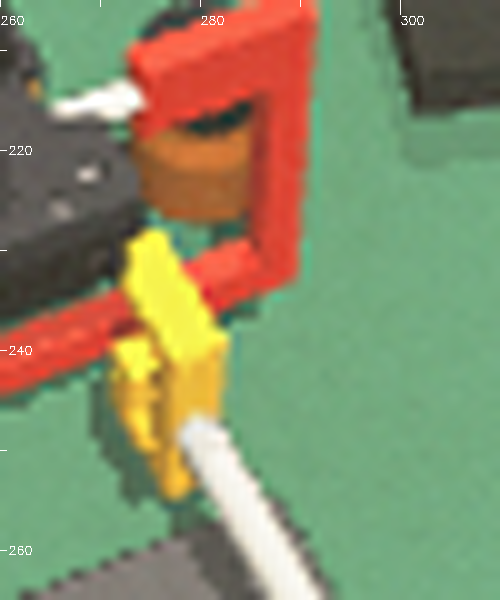

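>>> {"name": "play_rows", "arguments": {
  "translation": [
    [0,0,-4],
    [0,0,-7],
    [0,0,-7],
    [0,0,-7],
    [0,0,-7],
    [0,0,-7],
    [0,0,-6],
    [0,0,-4],
    [0,0,-3],
    [0,0,0]
  ],
  "turn": [
    [0,0,0],
    [0,0,0],
    [0,0,0],
    [0,0,0],
    [0,0,0],
    [0,0,0],
    [0,0,0],
    [0,0,0],
    [0,0,0],
    [0,0,0]
  ],
  "fingers": [-1,-1,-1,-1,-1,-1,-1,-1,-1,-1]
}}

```text
time: 8.78
position: [0.482, -0.162, 0.21]
tool_rot: [-1.571, -0.02, 0.02]
ft_force: [0.6, -0.1, -2.5]
grip_width: 0.11
```

>>> {"name": "play_rows", "arguments": {
  "translation": [
    [0,0,-1],
    [0,0,-1],
    [0,0,-1],
    [0,0,-1],
    [0,0,-1],
    [0,0,-1],
    [0,0,-1],
    [0,0,-1],
    [0,0,-1],
    [0,0,-1]
  ],
  "turn": [
    [0,0,0],
    [0,0,0],
    [0,0,0],
    [0,0,0],
    [0,0,0],
    [0,0,0],
    [0,0,0],
    [0,0,0],
    [0,0,0],
    [0,0,0]
  ],
  "fingers": [-1,-1,-1,-1,-1,-1,-1,-1,-1,-1]
}}

```text
time: 9.62
position: [0.4824, -0.1713, 0.2101]
tool_rot: [-1.571, -0.021, 0.021]
ft_force: [-0.2, 0.1, -2.5]
grip_width: 0.112
```

Run:
```python
from h import *
delta(.026,[.481,-.187,.210])
for n in ("scene","side"):cv2.imwrite(f"pics/{n}4.png",ctrl.get_image(n))
crop("pics/scene4.png","pics/s4.png",205,115,80,60,9)
crop("pics/side4.png","pics/d4.png",245,205,70,70,8)
```

```text
t 9.62 pos [ 0.4824 -0.1713  0.2101] turn [-0.      0.0002  0.0001] tr mm [ -1.8   0.1 -15.6] F [-0.15  0.11 -2.53] T [ 0.037  0.124 -0.004] g 0.112
```

View pics/s4.png

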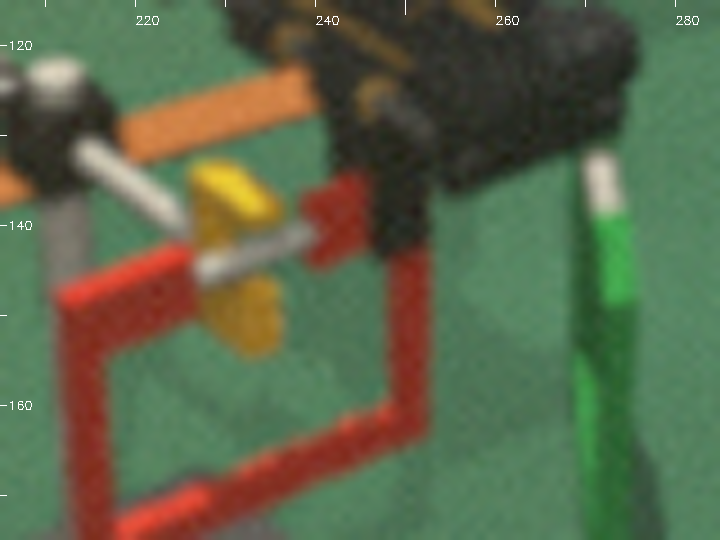

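View pics/d4.png

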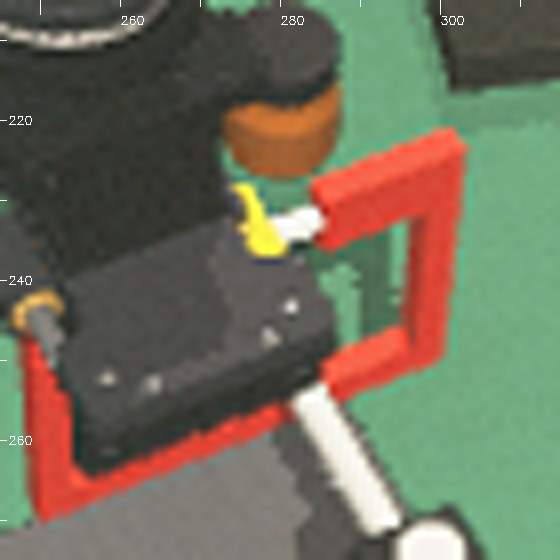

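>>> {"name": "play_rows", "arguments": {
  "translation": [
    [0,0,-1],
    [0,0,-1],
    [0,0,-1],
    [0,0,-1],
    [0,0,-1],
    [0,0,-1],
    [0,0,-1],
    [0,0,-1],
    [0,0,-1],
    [0,0,-1]
  ],
  "turn": [
    [0,0,0],
    [0,0,0],
    [0,0,0],
    [0,0,0],
    [0,0,0],
    [0,0,0],
    [0,0,0],
    [0,0,0],
    [0,0,0],
    [0,0,0]
  ],
  "fingers": [-1,-1,-1,-1,-1,-1,-1,-1,-1,-1]
}}

```text
time: 10.55
position: [0.4826, -0.1813, 0.21]
tool_rot: [-1.571, -0.021, 0.021]
ft_force: [0.6, -0.4, -2.2]
grip_width: 0.108
```

>>> {"name": "play_rows", "arguments": {
  "translation": [
    [0,0,-0.6],
    [0,0,-0.6],
    [0,0,-0.6],
    [0,0,-0.6],
    [0,0,-0.6],
    [0,0,-0.6],
    [0,0,-0.6],
    [0,0,-0.6],
    [0,0,-0.6],
    [0,0,-0.6]
  ],
  "turn": [
    [0,0,0],
    [0,0,0],
    [0,0,0],
    [0,0,0],
    [0,0,0],
    [0,0,0],
    [0,0,0],
    [0,0,0],
    [0,0,0],
    [0,0,0]
  ],
  "fingers": [-1,-1,-1,-1,-1,-1,-1,-1,-1,-1]
}}

```text
time: 11.38
position: [0.4828, -0.1873, 0.2101]
tool_rot: [-1.571, -0.021, 0.021]
ft_force: [-0.0, 0.5, -2.3]
grip_width: 0.111
```

>>> {"name": "play_rows", "arguments": {
  "translation": [
    [0,0,-0.4],
    [0,0,-0.4],
    [0,0,-0.4],
    [0,0,-0.4],
    [0,0,-0.4],
    [0,0,-0.4],
    [0,0,-0.4],
    [0,0,-0.4],
    [0,0,-0.4],
    [0,0,-0.4]
  ],
  "turn": [
    [0,0,0],
    [0,0,0],
    [0,0,0],
    [0,0,0],
    [0,0,0],
    [0,0,0],
    [0,0,0],
    [0,0,0],
    [0,0,0],
    [0,0,0]
  ],
  "fingers": [-1,-1,-1,-1,-1,-1,-1,-1,-1,-1]
}}

```text
time: 12.22
position: [0.4829, -0.1889, 0.21]
tool_rot: [-1.567, -0.022, 0.023]
ft_force: [-1.7, 8.0, -0.3]
grip_width: 0.112
```

>>> {"name": "play_rows", "arguments": {
  "translation": [
    [0,0,1],
    [0,0,1],
    [0,0,1],
    [0,0,1],
    [0,0,0.5],
    [0,0,0],
    [0,0,0],
    [0,0,0],
    [0,0,0],
    [0,0,0]
  ],
  "turn": [
    [0,0,0],
    [0,0,0],
    [0,0,0],
    [0,0,0],
    [0,0,0],
    [0,0,0],
    [0,0,0],
    [0,0,0],
    [0,0,0],
    [0,0,0]
  ],
  "fingers": [-1,-1,-1,-1,-1,-1,-1,-1,-1,-1]
}}

```text
time: 13.05
position: [0.4827, -0.187, 0.2101]
tool_rot: [-1.571, -0.02, 0.02]
ft_force: [0.2, -0.9, -2.6]
grip_width: 0.114
```

Run:
```python
from h import *
delta(.026,[.481,-.187,.210])
for n in ("scene","side"):cv2.imwrite(f"pics/{n}5.png",ctrl.get_image(n))
crop("pics/scene5.png","pics/s5.png",205,115,80,60,9)
```

```text
t 13.05 pos [ 0.4827 -0.187   0.2101] turn [ 0.0002 -0.0001  0.0001] tr mm [-1.7  0.1  0.1] F [ 0.24 -0.93 -2.59] T [ 0.001  0.174 -0.039] g 0.114
```

View pics/s5.png

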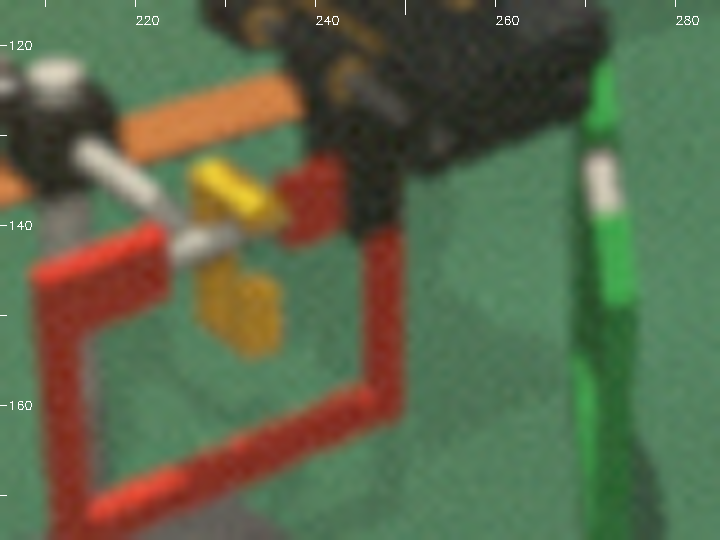

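>>> {"name": "play_rows", "arguments": {
  "translation": [
    [0,1,0.5],
    [0,1.5,0],
    [0,1.5,0],
    [0,1.5,0],
    [0,1.5,0],
    [0,1.5,0],
    [0,1.5,0],
    [0,1.5,0],
    [0,1.5,0],
    [0,1,0]
  ],
  "turn": [
    [0,0,0],
    [0,0,0],
    [0,0,0],
    [0,0,0],
    [0,0,0],
    [0,0,0],
    [0,0,0],
    [0,0,0],
    [0,0,0],
    [0,0,0]
  ],
  "fingers": [-1,-1,-1,-1,-1,-1,-1,-1,-1,-1]
}}

```text
time: 13.98
position: [0.4827, -0.1862, 0.1958]
tool_rot: [-1.571, -0.02, 0.021]
ft_force: [0.6, 1.1, -2.4]
grip_width: 0.11
```

>>> {"name": "play_rows", "arguments": {
  "translation": [
    [0,1,0],
    [0,1,0],
    [0,1,0],
    [0,1,0],
    [0,1,0],
    [0,0.8,0],
    [0,0.8,0],
    [0,0.6,0],
    [0,0.6,0],
    [0,0.6,0]
  ],
  "turn": [
    [0,0,0],
    [0,0,0],
    [0,0,0],
    [0,0,0],
    [0,0,0],
    [0,0,0],
    [0,0,0],
    [0,0,0],
    [0,0,0],
    [0,0,0]
  ],
  "fingers": [-1,-1,-1,-1,-1,-1,-1,-1,-1,-1]
}}

```text
time: 14.82
position: [0.4828, -0.1862, 0.1876]
tool_rot: [-1.571, -0.021, 0.02]
ft_force: [0.6, 0.4, -2.3]
grip_width: 0.114
```

>>> {"name": "play_rows", "arguments": {
  "translation": [
    [0,0.4,0],
    [0,0.4,0],
    [0,0.4,0],
    [0,0.4,0],
    [0,0.4,0],
    [0,0.4,0],
    [0,0.4,0],
    [0,0.4,0],
    [0,0.4,0],
    [0,0,0]
  ],
  "turn": [
    [0,0,0],
    [0,0,0],
    [0,0,0],
    [0,0,0],
    [0,0,0],
    [0,0,0],
    [0,0,0],
    [0,0,0],
    [0,0,0],
    [0,0,0]
  ],
  "fingers": [-1,-1,-1,-1,-1,-1,-1,-1,-1,-1]
}}

```text
time: 15.65
position: [0.4827, -0.1862, 0.184]
tool_rot: [-1.571, -0.021, 0.021]
ft_force: [0.2, -0.3, -2.0]
grip_width: 0.114
```

>>> {"name": "play_rows", "arguments": {
  "translation": [
    [0,0.3,0],
    [0,0.3,0],
    [0,0.3,0],
    [0,0.3,0],
    [0,0.3,0],
    [0,0.3,0],
    [0,0.3,0],
    [0,0.3,0],
    [0,0,0],
    [0,0,0]
  ],
  "turn": [
    [0,0,0],
    [0,0,0],
    [0,0,0],
    [0,0,0],
    [0,0,0],
    [0,0,0],
    [0,0,0],
    [0,0,0],
    [0,0,0],
    [0,0,0]
  ],
  "fingers": [-1,-1,-1,-1,-1,-1,-1,-1,-1,-1]
}}

```text
time: 16.48
position: [0.483, -0.1863, 0.182]
tool_rot: [-1.571, -0.021, 0.02]
ft_force: [-1.8, 0.7, 1.6]
grip_width: 0.107
```

Run:
```python
from h import *
delta(.026,[.481,-.187,.182])
for n in ("scene","side"):cv2.imwrite(f"pics/{n}6.png",ctrl.get_image(n))
crop("pics/scene6.png","pics/s6.png",205,115,60,60,11)
crop("pics/side6.png","pics/d6.png",245,205,70,70,8)
```

```text
t 16.48 pos [ 0.483  -0.1863  0.182 ] turn [0.     0.0002 0.0007] tr mm [-2.   0.  -0.6] F [-1.83  0.75  1.63] T [0.057 0.216 0.09 ] g 0.107
```

View pics/s6.png

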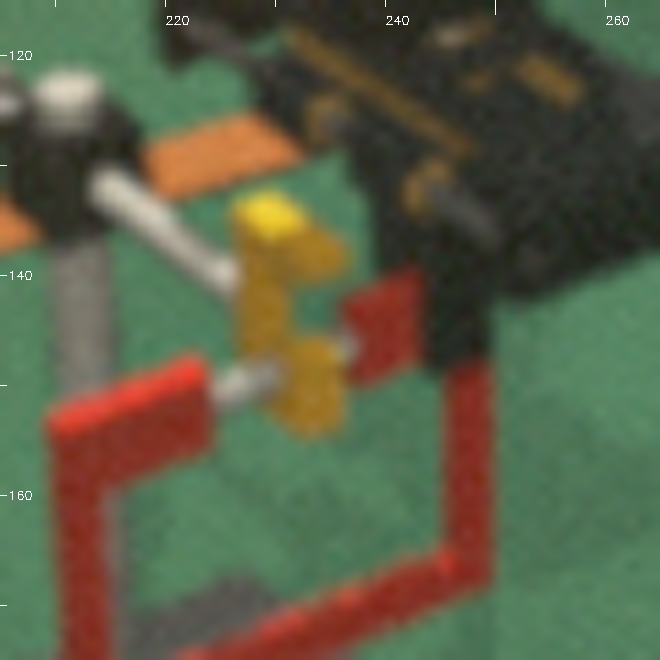

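View pics/d6.png

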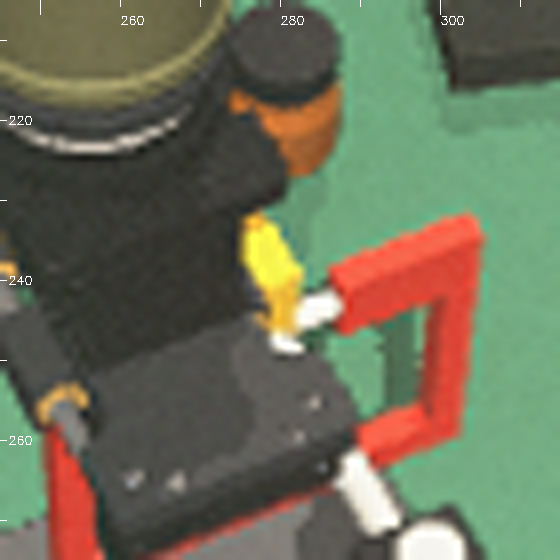

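Run:
```python
from h import *
S=ctrl.camera_info("scene");D=ctrl.camera_info("side")
g=lambda u,v:(205+u/11-.45,115+v/11-.45)
print("rod+25",onz(S,g(213,393),.199)); print("rod-25",onz(S,g(352,335),.199))
print("lip-7 top outer",onz(S,g(348,347),.2125)); print("tip-7 top",onz(S,g(350,240),.2475));print("roof back +7",onz(S,g(233,210),.2475))
k=lambda u,v:(245+u/8-.45,205+v/8-.45)
print("side rod+25",onz(D,k(335,303),.199)); print("roof back corner +",onz(D,k(300,282),.2475),"tip+",onz(D,k(268,215),.2475),"tip-",onz(D,k(243,228),.2475))
```

```text
rod+25 [ 0.56032517 -0.18503657  0.199     ]
rod-25 [ 0.51102523 -0.18715529  0.199     ]
lip-7 top outer [ 0.5271922  -0.16485873  0.2125    ]
tip-7 top [ 0.52587516 -0.16430551  0.2475    ]
roof back +7 [ 0.54345755 -0.19695223  0.2475    ]
side rod+25 [ 0.56449223 -0.1874825   0.199     ]
roof back corner + [ 0.54206337 -0.20497144  0.2475    ] tip+ [ 0.54380378 -0.17890026  0.2475    ] tip- [ 0.53481733 -0.18018461  0.2475    ]
```

>>> {"name": "play_rows", "arguments": {
  "translation": [
    [0,-0.3,0],
    [0,-0.2,0],
    [0,0,0],
    [0,0,0],
    [0,0,0],
    [0,0,0],
    [0,0,0],
    [0,0,0],
    [0,0,0],
    [0,0,0]
  ],
  "turn": [
    [0,0,0],
    [0,0,0],
    [0,0,0],
    [0,0,0],
    [0,0,0],
    [0,0,0],
    [0,0,0],
    [0,0,0],
    [0,0,0],
    [0,0,0]
  ],
  "fingers": [-1,-1,-1,-1,-0.7,-0.6,-0.5,-0.4,-0.3,-0.3],
  "grip_force": 10
}}

```text
time: 17.42
position: [0.4828, -0.1862, 0.1822]
tool_rot: [-1.571, -0.021, 0.021]
ft_force: [-0.4, 0.5, -0.5]
grip_width: 0.333
```

Run:
```python
from h import *
delta(.026,[.481,-.187,.182])
for n in ("scene","side"):cv2.imwrite(f"pics/{n}7.png",ctrl.get_image(n))
crop("pics/scene7.png","pics/s7.png",195,105,70,85,7)
crop("pics/side7.png","pics/d7.png",245,205,70,70,8)
```

```text
t 17.42 pos [ 0.4828 -0.1862  0.1822] turn [-0.0001  0.0002  0.0001] tr mm [-1.8  0.2 -0.7] F [-0.35  0.46 -0.48] T [ 0.051 -0.011  0.016] g 0.333
```

View pics/s7.png

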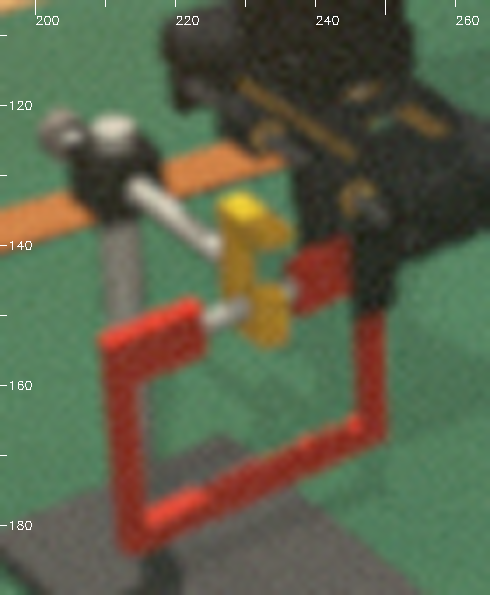

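View pics/d7.png

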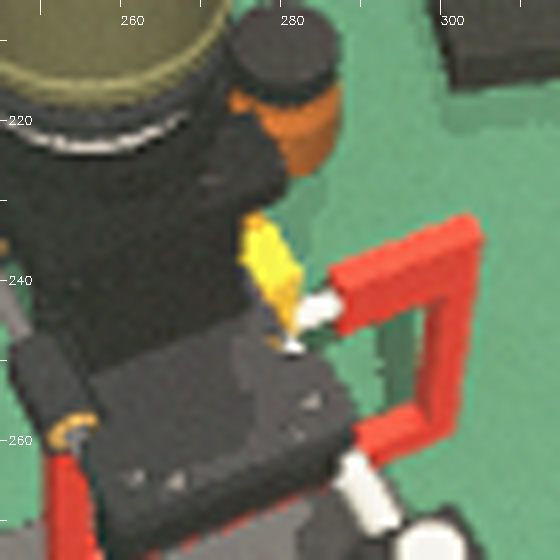

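>>> {"name": "play_rows", "arguments": {
  "translation": [
    [0,0,0],
    [0,0,0],
    [0,0,0],
    [0,-4,0],
    [0,-8,0],
    [0,-15,0],
    [0,-22,0],
    [0,-22,0],
    [0,-22,0],
    [0,-15,0]
  ],
  "turn": [
    [0,0,0],
    [0,0,0],
    [0,0,0],
    [0,0,0],
    [0,0,0],
    [0,0,0],
    [0,0,0],
    [0,0,0],
    [0,0,0],
    [0,0,0]
  ],
  "fingers": [-0.1,-0.1,-0.1,-0.1,-0.1,-0.1,-0.1,-0.1,-0.1,-0.1]
}}

```text
time: 18.35
position: [0.4834, -0.1866, 0.2933]
tool_rot: [-1.571, -0.023, 0.018]
ft_force: [0.1, -0.8, 0.1]
grip_width: 0.453
```

>>> {"name": "play_rows", "arguments": {
  "translation": [
    [0,0,0],
    [0,0,0],
    [0,0,0],
    [0,0,0],
    [0,0,0],
    [0,0,0],
    [0,0,0],
    [0,0,0],
    [0,0,0],
    [0,0,0]
  ],
  "turn": [
    [0,0,0],
    [0,0,0],
    [0,0,0],
    [0,0,0],
    [0,0,0],
    [0,0,0],
    [0,0,0],
    [0,0,0],
    [0,0,0],
    [0,0,0]
  ],
  "fingers": [-0.1,-0.1,-0.1,-0.1,-0.1,-0.1,-0.1,-0.1,-0.1,-0.1]
}}

```text
time: 19.18
position: [0.4827, -0.1862, 0.2901]
tool_rot: [-1.571, -0.021, 0.021]
ft_force: [0.4, 0.2, 0.0]
grip_width: 0.451
```

Run:
```python
from h import *
delta(.026,[.481,-.187,.182])
for n in ("scene","side"):cv2.imwrite(f"pics/{n}8.png",ctrl.get_image(n))
crop("pics/scene8.png","pics/s8.png",185,95,90,120,5)
crop("pics/side8.png","pics/d8.png",225,200,90,100,6)
```

```text
t 19.18 pos [ 0.4827 -0.1862  0.2901] turn [-0.0001  0.0002 -0.    ] tr mm [ -1.7 108.1  -0.7] F [0.44 0.18 0.04] T [ 0.017 -0.009 -0.003] g 0.451
```

View pics/s8.png

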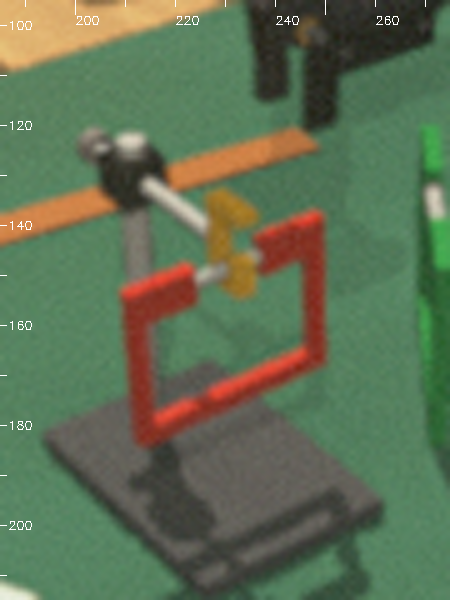

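View pics/d8.png

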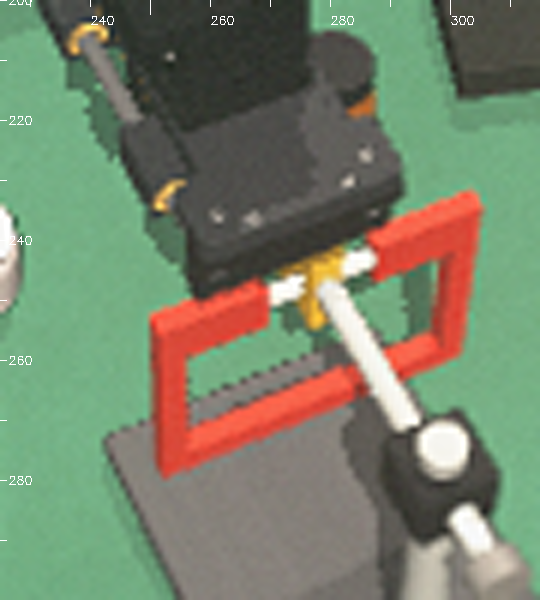

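The frame hangs upright with its rod in the hook's throat, near (230,150) in scene and (279,245) in side. The gripper is well clear above it, with the force reading at zero.

```bash
python3 -c "
from bench import ctrl
print(ctrl.close_job())"
```

```text
the job is handed in; nothing more can be done
None
```

The red frame is hanging on the yellow hook with its rod down in the throat. I handed the job in at about 19.3 s; no verdict came back.

- **Grasp and lift:** I gripped the frame by its block on the robot's side (world -x) at 50 N, lifted it straight out of the rack and carried it to the stand.
- **Finding the hook:** From the camera images I placed the hook about 10 mm nearer the post and 4 mm higher than nominal.
- **Hanging it:** I took the rod in sideways through the mouth and felt the back wall at about 8 N. I then backed off about 2 mm and lowered it until it met the floor at about 4 N, then released. The highest reading taken on the hook was about 8 N, well under the 18 N limit. I read the force only at the end of each ten-row move, so I did not see any brief peaks in between.
- **Last checks:** Both cameras showed the frame upright, its width along the stand's x, and the gripper about 108 mm above it with nothing touching. The wrist force was zero. I moved no bystander that I know of, but I did not check them one by one at the end.
- **Disagreements:** The two fixed cameras differed by a few millimetres in y. They put the rod 0 to 3 mm off the hook's centre along x, and I left it there because it is well inside the 19 mm allowed.

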